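# Put the microscope objective away in its case

### The job

Put the objective with the blue ring away: open the hinged blue case by its orange lip, lower the objective upright into the round seat inside without dropping it, then shut the lid fully. Leave the objectives with the yellow and the red ring standing where they are.

Things in the scene. Friction and masses are not known exactly. Their poses are not given: they have to be found in the camera images.
- case_lid (a joint): hinge of the case's blue lid, rad: 0 = shut, grows as the lid swings up and away about the case's far rim, 1.57 = lid upright, stop at 1.9. Stiff hinge: the lid stays where it is left; about 1.5 N at the lip moves it. It may start slightly ajar. The lid is a hollow shell 130 x 150 mm, 50 mm deep, walls 5 mm.
- case_lip (a point): grip point on the lid's orange lip, a stiff tab 45 mm long (out from the lid's front face), 26 mm wide, 12 mm thick, that turns with the lid. The point is mid-width, mid-thickness, 32 mm out from the face. Axes: -x out along the lip, y its width (parallel to the hinge), z up when shut. The hinge axis lies 162 mm along its +x and 20 mm along its -z. Shut, it is 46.5 mm above the bench.
- case_seat (a point): centre of the round seat's floor in the case, 5 mm above the bench, under the lid: a hole 56 mm wide in a black insert 6 mm thick. The grey case base, fixed to the bench, is 130 mm (x) by 150 mm (y), walls 5 mm thick, 26 mm high. Axes: x towards the hinge (away from the lip), y along the hinge, z up. The hinge axis lies 65 mm along +x and 21.5 mm above this point.
- objective_blue_center (a point): a microscope objective, 34 mm in diameter and 58 mm tall, about 160 g, loose, upright on the bench: straight silver barrel from its flat foot up to 42 mm, then a nose tapering to 18 mm; a blue ring round its upper barrel and shoulder. The point is its centre, 29 mm above its foot; z is up its axis. This is the one to put in the case.
- objective_yellow_center (a point): a microscope objective, 34 mm in diameter and 58 mm tall, about 160 g, loose, upright on the bench: straight silver barrel from its flat foot up to 42 mm, then a nose tapering to 18 mm; a yellow ring round its upper barrel and shoulder. The point is its centre, 29 mm above its foot; z is up its axis. Not to be moved.
- objective_red_center (a point): a microscope objective, 34 mm in diameter and 58 mm tall, about 160 g, loose, upright on the bench: straight silver barrel from its flat foot up to 42 mm, then a nose tapering to 18 mm; a red ring round its upper barrel and shoulder. The point is its centre, 29 mm above its foot; z is up its axis. Not to be moved.

How it is judged (in metres and radians):
On the way, in this order (a step that is already met when the one before it is completed fails the run):
1. the lid is opened wide (more than 1 rad) (value of joint case_lid above 1 rad), for 0.2 s.
2. the blue-ringed objective stands upright in the seat (horizontal distance between objective_blue_center and case_seat below 0.015 m and z of objective_blue_center in the frame of case_seat between 0.023 and 0.035 m and angle between objective_blue_center's own z axis and vertical below 0.17 rad), for 0.2 s.
At the end, for the whole second after the job is handed in: The objective with the blue ring stands at rest in the seat of the case, within 15 mm of its centre, with its foot within 6 mm of the seat floor and its axis within 0.17 rad of upright, and the lid is shut to less than 0.1 rad (all of step 2 and value of joint case_lid below 0.1 rad and linear speed of objective_blue below 0.02 m/s); the robot touches nothing.
It fails at once if an objective with a yellow or red ring is moved more than 25 mm or tipped over (distance of any of objective_yellow_center, objective_red_center from where it was at the start of the episode above 0.025 m or angle between any of objective_yellow_center, objective_red_center's own z axis and vertical above 0.35 rad).
It fails at once if the blue-ringed objective is dropped (falls freely at more than 0.6 m/s, about 20 mm) (linear speed of objective_blue above 0.6 m/s and contact force between the fingers and objective_blue below 0.05 N).
It also fails if it takes over 69 s, if anything falls off the work surface, if the arm or the gripper's body presses on something with over 40 N, if the wrist force passes 120 N, or if a joint passes its speed limit or range.

### The arm

A 6-joint arm with a two-finger parallel gripper is mounted at the origin on the work surface. World frame = base frame: x ahead of the robot, y to its left, z up, the work surface at z = 0. Lengths are in m, angles in degrees, forces in N, time in s.
With the tool pointing down it reaches from about 0.275 to 1 m from the base axis. Payload 8.4 kg.
Tool frame: the origin (TCP) lies between the finger pads; the fingertips stand manip.nose_length ahead of it and the grasp point (between the pads) lies 5 mm behind it (manip.nose_length is the distance from the TCP to the fingertips, in m); z points along the fingers, y is the line along which they close (so a half turn about z gives the same grasp; the last joint's range is limited). The gripper opens to 85 mm and grips with 20 to 120 N. Pads are 22 mm wide; open, the fingers measure 114 mm over their backs; the gripper's body (76 mm by 85 mm) begins 54 mm behind the grasp point. The pads swing forward as they close: fully open they stand 13 mm farther back than shut.
Start: joints at [-69.294, 20.225, 93.587, -0, 66.188, -0.138], TCP at [0.222, -0.584, 0.245] pointing down, gripper open.
Joint ranges: [-150.9, 150.9], [-52.94, 120.26], [3.33, 152.33], [-74.26, 254.26], [0, 154.13], [-172.89, 172.89]. Speed limits (degrees/s): [127.2, 127.2, 159.86, 180, 180, 180].

### API

Orientations are given as [roll, pitch, yaw] about the fixed x, y, z axes, in that order (R = Rz(yaw) Ry(pitch) Rx(roll)).
In Python, from cell import manip gives the robot as it stands.
- The arm moves only by the tool arm_command, never from a script. Its argument "commands" is a list of rows, each an object of numbers: "grip": the finger opening in mm, from 0 to 85.4; "tx", "ty", "tz": the shift along the tool's x, y, z in units of 25 mm (1.0 is 25 mm); "spin": the turn about the tool's z in units of 6 degrees (1.0 is 6 degrees). In form: [{"grip": .., "tx": .., "ty": .., "tz": .., "spin": ..}, ...]. A call has 1 to 10 rows; each row shifts and turns the commanded pose from where the row before left it, along the tool's axes as they then stand; what a row does not reach is not made up. A row lasts 1/12 s, in which the tool goes at most 41.7 mm and 7.16 degrees, less where a joint would pass 70% of its speed; a pose out of reach is approached as far as the arm can. A call is refused whole if a number of a shift passes 1 or a number of a turn 1, either way. A call with a gripper value outside its range is refused whole. The fingers move at their own pace and stop on an object; the grip force is fixed at half the most. Time passes only in rows, so rows that do not move let the fingers close. It gives the time, the measured TCP pose, the force, the opening and the grip force at its end, in the units of the state.
- manip.state(): the state, without advancing time (a new reading comes with each control period).
- manip.snapshot(name): name is "side" or "top"; returns (picture, depth): 420x560x3 uint8, red, green, blue; 420x560 float32, m along the optical axis (not along the pixel's ray), 0 where there is no reading.
- manip.camera_info(name): a dict with "intrinsics" (3x3 intrinsics, pixels), "origin" and "orientation" of the camera in the world. Camera axes: x right, y down, z forward; pixel columns grow to the right and rows downward; lengths in m; the calibration is good to about 2 mm. A picture is of the moment at which its call begins. camera_info takes no time and is no camera call.
- manip.finish_job(): hands the job in; it is judged then, once.
The state is a dict: "time_s": time; "joint_positions": joint angles; "qd": joint speeds; "joint_torque": joint torques, N m; "tool_pos": TCP position; "orientation": TCP orientation; "force": force on the tool from outside, world axes, zero at the start; "ft_torque": the same for the moment, N m; "opening": opening from 0.0 (shut) to 1.0 (fully open); "finger_force": force on a finger pad.
Only numpy, scipy, OpenCV 4.12 (cv2) and the standard library are available. Lean on these libraries where they do the work, as an engineer would, in place of code of your own. Each camera call takes 0.05 s, during which the arm holds its last target. There are 200 camera calls.

## Working session

There is one attempt and no reset: what is moved stays moved. The work goes in short steps, Python scripts to look and compute and a tool call to move; the robot and the scene stay as the last step left them, time stands still between calls to the robot, and variables do not carry over. Pictures are saved under pics/ and viewed, at most 10 in all, crops included, and the job is handed in when it is done.

Besides the shell and the picture viewer there is one more tool, called after "Emit:" by a JSON object that holds its "api" and its "payload". arm_command: Moves the arm, as the interface text tells. Its arguments: {"type":"object","properties":{"commands":{"type":"array","items":{"type":"object","properties":{"grip":{"type":"number"},"tx":{"type":"number"},"ty":{"type":"number"},"tz":{"type":"number"},"spin":{"type":"number"}}}}},"required":["commands"]}

```bash
ls; mkdir -p pics; cat > h.py <<'E'
import numpy as np, cv2
from cell import manip
def cam(n):
    c=manip.camera_info(n); return np.array(c["intrinsics"]),np.array(c["origin"]),c["orientation"]
E
python3 - <<'E'
from h import *
print(manip.nose_length, manip.state())
for n in("side","top"):
    print(manip.camera_info(n))
    p,d=manip.snapshot(n); cv2.imwrite(f"pics/{n}0.png",p[:,:,::-1]); np.savez(f"{n}0.npz",p=p,d=d)
E
```

```text
pics
0.014 {'time_s': 0.0, 'joint_positions': array([-6.92948901e+01,  2.02634901e+01,  9.36301222e+01,  7.01241452e-04,
        6.61878443e+01, -1.36091280e-01]), 'qd': array([-0.0891996 ,  0.0017998 ,  0.00965677,  0.01406551,  0.01695358,
       -0.04997947]), 'joint_torque': array([ 3.44353946e-03, -6.05238891e+01, -3.42064583e+01,  1.31226034e-04,
        9.32964758e-03,  3.71153135e-06]), 'tool_pos': array([ 0.22221449, -0.58366201,  0.24454292]), 'orientation': array([-1.79918545e+02, -8.34621656e-04,  2.08409170e+01]), 'force': array([ 0.43718046,  0.12728081, -0.36473039]), 'ft_torque': array([ 0.00076438, -0.03909404,  0.0332715 ]), 'finger_force': 0.0, 'opening': 0.9991545815465074}
{'intrinsics': array([[516.13527054,   0.        , 281.28217883],
       [  0.        , 516.13527054, 203.52279553],
       [  0.        ,   0.        ,   1.        ]]), 'origin': array([0.22807705, 0.56605024, 0.61027131]), 'orientation': array([-127.52368301,   -0.57870582, -154.23147599])}
{'intrinsics': array([[493.36882986,   0.        , 282.36558457],
       [  0.        , 493.36882986, 214.00566232],
       [  0.        ,   0.        ,   1.        ]]), 'origin': array([ 0.35346328, -0.07615403,  1.04332566]), 'orientation': array([-1.68005565e+02, -1.66648979e-01, -8.11052909e+01])}
```

View pics/side0.png

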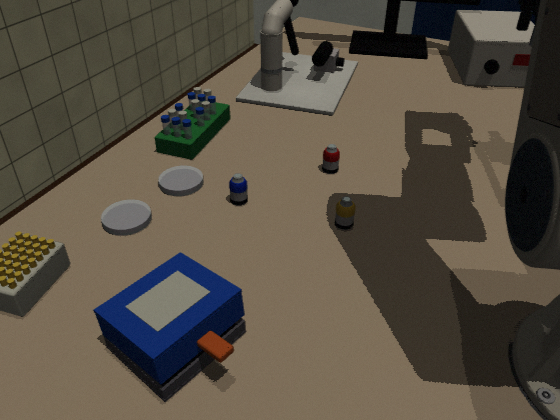

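View pics/top0.png

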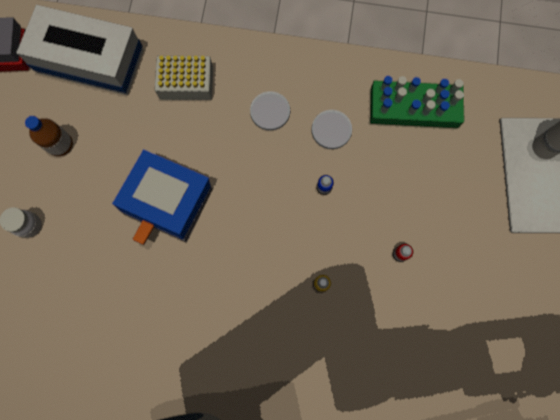

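Side view: blue objective at about (238,190), yellow (345,212), red (331,158), orange lip (215,345). Top view: blue (326,184), yellow (322,283), red (404,252), lip (143,232), lid centre about (163,193). The lid looks shut or nearly so.

```bash
cat >> h.py <<'E'
from scipy.spatial.transform import Rotation as Ro
def rays(n,uv):
    K,o,e=cam(n); uv=np.atleast_2d(uv).astype(float)
    d=np.c_[uv,np.ones(len(uv))]@np.linalg.inv(K).T
    return o,d@Ro.from_euler('xyz',e,degrees=True).as_matrix().T
def plane(n,uv,z):
    o,d=rays(n,uv); return o+d*((z-o[2])/d[:,2])[:,None]
def depthpts(n,uv,D):
    o,d=rays(n,uv); uv=np.atleast_2d(uv).astype(int); return o+d*D[uv[:,1],uv[:,0]][:,None]
def tri(uv1,uv2):
    o1,d1=rays("side",uv1);o2,d2=rays("top",uv2);d1=d1[0];d2=d2[0]
    s=np.linalg.lstsq(np.c_[d1,-d2],o2-o1,rcond=None)[0]
    a,b=o1+s[0]*d1,o2+s[1]*d2; return (a+b)/2,np.linalg.norm(a-b)
def mask(p,hlo,hhi,smin=120,vmin=40):
    return cv2.inRange(cv2.cvtColor(p,cv2.COLOR_RGB2HSV),(hlo,smin,vmin),(hhi,255,255))
def blob(m,near):
    n,l,st,c=cv2.connectedComponentsWithStats(m); i=[k for k in range(1,n) if st[k,4]>15]
    k=min(i,key=lambda k:np.hypot(*(c[k]-near))); return l==k,c[k],st[k]
def uvof(b): v,u=np.nonzero(b); return np.c_[u,v]
E
python3 - <<'E'
from h import *
np.set_printoptions(precision=4,suppress=True)
S={n:np.load(n+"0.npz") for n in("side","top")}
seeds=dict(blue=((100,130),(238,187),(326,184)),yellow=((18,35),(345,210),(322,283)),red=((170,180),(331,155),(404,250)),lip=((4,14),(215,345),(143,232)),lid=((100,130),(170,310),(163,193)))
for k,(h,s,t) in seeds.items():
    c={}
    for n,nr in(("side",s),("top",t)):
        b,cc,st=blob(mask(S[n]["p"],*h),nr); c[n]=cc
        P=depthpts(n,uvof(b),S[n]["d"]); 
        print(k,n,cc,st,"med",np.median(P,0),"zmax",np.percentile(P[:,2],[5,50,95]))
        if k in("lip","lid"):
            top=P[P[:,2]>np.percentile(P[:,2],95)-.004]; r=cv2.minAreaRect((top[:,:2]*1000).astype(np.float32)); print("  rect mm",r, len(top))
            A=np.c_[top[:,:2],np.ones(len(top))]; print("  plane",np.linalg.lstsq(A,top[:,2],rcond=None)[0], "meantop",top.mean(0))
    print("  tri",tri(c["side"],c["top"]))
# barrel shape: all non-bench points near each objective
for k in("blue","yellow","red"):
    for n in S:
        b,cc,st=blob(mask(S[n]["p"],*seeds[k][0]),seeds[k][1 if n=="side" else 2])
        m0=np.median(depthpts(n,uvof(b),S[n]["d"]),0)
        u,v=map(int,cc); g=np.array([(x,y) for x in range(u-25,u+25) for y in range(v-25,v+25)])
        P=depthpts(n,g,S[n]["d"]); Q=P[(np.hypot(*(P-m0)[:,:2].T)<.04)&(P[:,2]>.01)]
        T=Q[Q[:,2]>.05]; print(k,n,"z max",Q[:,2].max(),"top",T.mean(0) if len(T) else None,len(T),"xy rng",Q.min(0),Q.max(0))
E
```

```text
blue side [238.3373 186.1084] [230 178  17  15 166] med [ 0.6376 -0.1123  0.0444] zmax [0.0333 0.0444 0.0511]
blue top [324.2045 185.7273] [318 177  15  15  88] med [ 0.634  -0.1222  0.0464] zmax [0.0385 0.0464 0.0518]
  tri (array([ 0.6422, -0.123 ,  0.0357]), np.float64(0.005517813690617513))
yellow side [345.1963 209.8721] [336 200  20  18 219] med [ 0.4329 -0.1339  0.044 ] zmax [0.0322 0.044  0.051 ]
yellow top [321.363  283.4963] [314 275  17  17 135] med [ 0.4334 -0.1447  0.0465] zmax [0.0243 0.0465 0.0511]
  tri (array([ 0.4363, -0.1462,  0.0347]), np.float64(0.0017931088252050528))Traceback (most recent call last):
  File "<stdin>", line 8, in <module>
  File "h.py", line 22, in blob
    k=min(i,key=lambda k:np.hypot(*(c[k]-near))); return l==k,c[k],st[k]
ValueError: min() iterable argument is empty
```

```bash
python3 - <<'E'
from h import *
np.set_printoptions(precision=4,suppress=True)
S={n:np.load(n+"0.npz") for n in("side","top")}
seeds=dict(lip=((4,14),(215,345),(143,232)),lid=((100,130),(170,310),(163,193)))
for k,(h,s,t) in seeds.items():
    c={}
    for n,nr in(("side",s),("top",t)):
        b,cc,st=blob(mask(S[n]["p"],*h,170 if k=="lip" else 120),nr); c[n]=cc
        if k=="lid": b=cv2.drawContours(np.zeros(b.shape,np.uint8),cv2.findContours(b.astype(np.uint8),0,1)[0],-1,1,-1)>0
        P=depthpts(n,uvof(b),S[n]["d"]); 
        print(k,n,cc,st,"med",np.median(P,0),"z",np.percentile(P[:,2],[5,50,95]))
        top=P[P[:,2]>np.percentile(P[:,2],90)-.006]; r=cv2.minAreaRect((top[:,:2]*1000).astype(np.float32)); print("  rect mm",r, len(top))
        A=np.c_[top[:,:2],np.ones(len(top))]; print("  plane",np.linalg.lstsq(A,top[:,2],rcond=None)[0], "meantop",top.mean(0))
    print("  tri",tri(c["side"],c["top"]))
for k,s in dict(blue=((238,187),(326,184),(.637,-.12)),yellow=((345,210),(322,283),(.434,-.142)),red=((331,155),(404,250),None)).items():
    for n in S:
        u,v=s[n=="top"]; g=np.array([(x,y) for x in range(u-22,u+22) for y in range(v-22,v+25)])
        P=depthpts(n,g,S[n]["d"]); Q=P[(P[:,2]>.012)&(P[:,2]<.07)]
        T=Q[Q[:,2]>.052]; B=Q[Q[:,2]<.045]
        (cc,r)=cv2.minEnclosingCircle((T[:,:2]*1000).astype(np.float32))
        print(k,n,"zmax",Q[:,2].max(),"top",T.mean(0),len(T),cc,r,"rng",Q.min(0),Q.max(0))
E
```

```text
lip side [215.195  345.7154] [197 331  36  31 636] med [0.4769 0.2304 0.0659] z [0.0612 0.0659 0.0685]
  rect mm ((353.27587890625, 381.47222900390625), (42.34306335449219, 444.0519714355469), 39.595970153808594) 593
  plane [-0.2022  1.3491 -0.1469] meantop [0.4759 0.2318 0.0696]
lip top [143.1241 231.9624] [133 221  21  23 266] med [0.4795 0.2239 0.0646] z [0.0607 0.0646 0.0685]
  rect mm ((428.8034973144531, 77.08710479736328), (338.8061828613281, 42.968624114990234), 71.0470962524414) 247
  plane [-0.8804 -2.7017  1.0934] meantop [0.4774 0.2222 0.0728]
  tri (array([0.4804, 0.2259, 0.0588]), np.float64(0.0005100694514384329))
lid side [175.1946 315.151 ] [  94  253  150  131 7406] med [0.5444 0.2168 0.0826] z [0.0531 0.0826 0.0881]
  rect mm ((396.2144775390625, 328.1066589355469), (177.41818237304688, 555.04248046875), 52.972434997558594) 5915
  plane [-0.628   0.3427  0.3543] meantop [0.5424 0.2174 0.0882]
lid top [161.4849 194.0587] [ 113  150   96   89 3273] med [0.5604 0.1994 0.0821] z [0.0747 0.0821 0.0877]
  rect mm ((503.5907287597656, 85.31755065917969), (419.31204223632
[... 583 characters left out ...]
004804 top [ 0.4363 -0.1429  0.0574] 102 (436.6586608886719, -144.6013946533203) 11.219441413879395 rng [ 0.4204 -0.156   0.0121] [ 0.4542 -0.127   0.0619]
yellow top zmax 0.061577192614489795 top [ 0.4357 -0.1478  0.057 ] 85 (437.8092346191406, -148.5349884033203) 12.451886177062988 rng [ 0.4189 -0.1638  0.0131] [ 0.4523 -0.1306  0.0616]
red side zmax 0.06220933348739399 top [ 0.5253 -0.3     0.0574] 72 (525.9871826171875, -301.2257385253906) 11.6325101852417 rng [ 0.5091 -0.3153  0.012 ] [ 0.5426 -0.2837  0.0622]
red top zmax 0.06219503339715582 top [ 0.5243 -0.3044  0.0574] 81 (525.5291748046875, -305.004638671875) 12.051080703735352 rng [ 0.5078 -0.322   0.0135] [ 0.5414 -0.2874  0.0622]
```

```bash
python3 - <<'E'
from h import *
np.set_printoptions(precision=4,suppress=True)
S={n:np.load(n+"0.npz") for n in("side","top")}
for k,h,s,t in(("lip",(4,14),(215,345),(143,232)),("lid",(100,130),(170,310),(163,193))):
    for n,nr in(("side",s),("top",t)):
        b,cc,st=blob(mask(S[n]["p"],*h,170 if k=="lip" else 120),nr)
        if k=="lid": b=cv2.drawContours(np.zeros(b.shape,np.uint8),cv2.findContours(b.astype(np.uint8),0,1)[0],-1,1,-1)>0
        P=depthpts(n,uvof(b),S[n]["d"]); P=P[(P[:,2]<.13)&(P[:,2]>.03)]
        q=P
        for i in range(8):
            A=np.c_[q[:,:2],np.ones(len(q))]; w=np.linalg.lstsq(A,q[:,2],rcond=None)[0]
            r=P[:,2]-np.c_[P[:,:2],np.ones(len(P))]@w; q=P[(abs(r)<max(.0025,.012-.002*i))]
        # (re-fit on inliers)
        g=w[:2]; print(k,n,len(P),len(q),"plane",w,"tilt deg",np.degrees(np.arctan(np.hypot(*g))),"dir",np.degrees(np.arctan2(g[1],g[0])))
        print("   rect",cv2.minAreaRect((q[:,:2]*1000).astype(np.float32)),"mean",q.mean(0),"z",np.percentile(q[:,2],[2,98]))
        print("   corners",cv2.boxPoints(cv2.minAreaRect((q[:,:2]*1000).astype(np.float32))).tolist())
E
```

```text
lip side 632 546 plane [-0.0758 -0.0117  0.1051] tilt deg 4.3844323106083 dir -171.25957303440404
   rect ((479.6014404296875, 227.91677856445312), (26.406213760375977, 44.59972381591797), 76.05882263183594) mean [0.4785 0.2291 0.0661] z [0.0633 0.069 ]
   corners [[454.7774963378906, 220.47518920898438], [498.0634460449219, 209.72998046875], [504.4253845214844, 235.35836791992188], [461.1394348144531, 246.10357666015625]]
lip top 264 219 plane [-0.1006  0.0291  0.1063] tilt deg 5.976857616192953 dir 163.8822409331081
   rect ((479.32574462890625, 224.3609161376953), (25.273033142089844, 42.94621658325195), 74.30643463134766) mean [0.4799 0.2244 0.0645] z [0.0607 0.0678]
   corners [[455.2350158691406, 218.00376892089844], [496.5802917480469, 206.3871612548828], [503.4164733886719, 230.7180633544922], [462.0711975097656, 242.3346710205078]]
lid side 9931 7693 plane [-0.0811  0.0206  0.1249] tilt deg 4.783551141431199 dir 165.76359723309986
   rect ((566.1992797851562, 204.00375366210938), (151.13836669921875, 132.14715576171875), 75.04838562011719) mean [0.5634 0.2103 0.0835] z [0.0772 0.0887]
   corners [[482.8655700683594, 148.0402374267578], [610.538818359375, 113.94584655761719], [649.532958984375, 259.96728515625], [521.8597412109375, 294.0616455078125]]
lid top 4832 3902 plane [-0.0813  0.0216  0.1236] tilt deg 4.809405668596901 dir 165.0995802285621
   rect ((564.959716796875, 201.7699432373047), (150.47825622558594, 130.01779174804688), 74.74343872070312) mean [0.5632 0.2008 0.0821] z [0.0757 0.0883]
   corners [[482.443359375, 146.28900146484375], [607.8789672851562, 112.07589721679688], [647.47607421875, 257.2508850097656], [522.0404663085938, 291.4639892578125]]
```

Case axis yaw is -15°. The lid is ajar by about 0.084 rad. The seat is at about (0.561, 0.204) and the lip point at about (0.470, 0.2285, 0.060), and both agree with the stated geometry. Blue is at about (0.6445, -0.1225). I'll turn the tool to yaw -15° and go above the lip.

Emit:
{"api": "arm_command", "payload": {"commands": [{"spin":1,"grip":60},{"spin":1,"grip":60},{"spin":1,"grip":60},{"spin":1,"grip":60},{"spin":1,"grip":60},{"spin":0.97,"grip":60},{"ty":-0.9,"tx":0.03,"grip":60},{"ty":-0.9,"tx":0.03,"grip":60},{"ty":-0.9,"tx":0.03,"grip":60},{"ty":-0.9,"tx":0.03,"grip":60}]}}

```text
schema error: expected keys grip, tx, ty, tz, spin
```

Emit:
{"api": "arm_command", "payload": {"commands": [{"ty":-1,"tx":0.03,"grip":60},{"ty":-1,"tx":0.03,"grip":60},{"ty":-1,"tx":0.03,"grip":60},{"ty":-1,"tx":0.03,"grip":60},{"ty":-1,"tx":0.03,"grip":60},{"ty":-1,"tx":0.03,"grip":60},{"ty":-1,"tx":0.03,"grip":60},{"ty":-1,"tx":0.03,"grip":60},{"ty":-1,"tx":0.03,"grip":60},{"ty":-1,"tx":0.03,"grip":60}]}}

```text
schema error: expected keys grip, tx, ty, tz, spin
```

Emit:
{"api": "arm_command", "payload": {"commands": [{"ty":-1,"tx":0.03,"grip":60},{"ty":-1,"tx":0.03,"grip":60},{"ty":-1,"tx":0.03,"grip":60},{"ty":-1,"tx":0.03,"grip":60},{"ty":-1,"tx":0.03,"grip":60},{"ty":-1,"tx":0.03,"grip":60},{"ty":-1,"tx":0.03,"grip":60},{"ty":-1,"tx":0.03,"grip":60},{"ty":-1,"tx":0.03,"grip":60},{"grip":60}]}}

```text
schema error: expected keys grip, tx, ty, tz, spin
```

All keys are required in every row.

Emit:
{"api": "arm_command", "payload": {"commands": [{"grip":60,"tx":0,"ty":0,"tz":0,"spin":1},{"grip":60,"tx":0,"ty":0,"tz":0,"spin":1},{"grip":60,"tx":0,"ty":0,"tz":0,"spin":1},{"grip":60,"tx":0,"ty":0,"tz":0,"spin":1},{"grip":60,"tx":0,"ty":0,"tz":0,"spin":1},{"grip":60,"tx":0,"ty":0,"tz":0,"spin":0.97},{"grip":60,"tx":0.03,"ty":-0.9,"tz":0,"spin":0},{"grip":60,"tx":0.03,"ty":-0.9,"tz":0,"spin":0},{"grip":60,"tx":0.03,"ty":-0.9,"tz":0,"spin":0},{"grip":60,"tx":0.03,"ty":-0.9,"tz":0,"spin":0}]}}

```text
time_s: 0.93
tool_pos: [0.2485, -0.4967, 0.2448]
orientation: [-180.0, 0.0, -15.0]
force: [-0.6, -0.4, 0.9]
opening: 0.702
finger_force: 0.0
```

Emit:
{"api": "arm_command", "payload": {"commands": [{"grip":60,"tx":0.03,"ty":-1,"tz":0,"spin":0},{"grip":60,"tx":0.03,"ty":-1,"tz":0,"spin":0},{"grip":60,"tx":0.03,"ty":-1,"tz":0,"spin":0},{"grip":60,"tx":0.03,"ty":-1,"tz":0,"spin":0},{"grip":60,"tx":0.03,"ty":-1,"tz":0,"spin":0},{"grip":60,"tx":0.03,"ty":-1,"tz":0,"spin":0},{"grip":60,"tx":0.03,"ty":-1,"tz":0,"spin":0},{"grip":60,"tx":0.03,"ty":-1,"tz":0,"spin":0},{"grip":60,"tx":0.03,"ty":-1,"tz":0,"spin":0},{"grip":60,"tx":0.03,"ty":-1,"tz":0,"spin":0}]}}

```text
time_s: 1.77
tool_pos: [0.3204, -0.2571, 0.2451]
orientation: [-180.0, 0.0, -15.0]
force: [0.8, 0.3, 0.3]
opening: 0.7
finger_force: 0.0
```

Emit:
{"api": "arm_command", "payload": {"commands": [{"grip":60,"tx":0.03,"ty":-1,"tz":0,"spin":0},{"grip":60,"tx":0.03,"ty":-1,"tz":0,"spin":0},{"grip":60,"tx":0.03,"ty":-1,"tz":0,"spin":0},{"grip":60,"tx":0.03,"ty":-1,"tz":0,"spin":0},{"grip":60,"tx":0.03,"ty":-1,"tz":0,"spin":0},{"grip":60,"tx":0.03,"ty":-1,"tz":0,"spin":0},{"grip":60,"tx":0.03,"ty":-1,"tz":0,"spin":0},{"grip":60,"tx":0.03,"ty":-1,"tz":0,"spin":0},{"grip":60,"tx":0.03,"ty":-1,"tz":0,"spin":0},{"grip":60,"tx":0,"ty":0,"tz":0,"spin":0}]}}

```text
time_s: 2.6
tool_pos: [0.3858, -0.0398, 0.2452]
orientation: [-179.9, -0.0, -14.9]
force: [0.7, -0.2, 0.3]
opening: 0.698
finger_force: 0.0
```

Emit:
{"api": "arm_command", "payload": {"commands": [{"grip":60,"tx":0.05,"ty":-1,"tz":0,"spin":0},{"grip":60,"tx":0.05,"ty":-1,"tz":0,"spin":0},{"grip":60,"tx":0.05,"ty":-1,"tz":0,"spin":0},{"grip":60,"tx":0.05,"ty":-1,"tz":0,"spin":0},{"grip":60,"tx":0.05,"ty":-1,"tz":0,"spin":0},{"grip":60,"tx":0.05,"ty":-1,"tz":0,"spin":0},{"grip":60,"tx":0.05,"ty":-1,"tz":0,"spin":0},{"grip":60,"tx":0.05,"ty":-1,"tz":0,"spin":0},{"grip":60,"tx":0.05,"ty":-1,"tz":0,"spin":0},{"grip":60,"tx":0,"ty":-1,"tz":0,"spin":0}]}}

```text
time_s: 3.43
tool_pos: [0.4608, 0.1966, 0.245]
orientation: [180.0, 0.0, -15.0]
force: [0.1, -0.2, 0.1]
opening: 0.702
finger_force: 0.0
```

Emit:
{"api": "arm_command", "payload": {"commands": [{"grip":60,"tx":0,"ty":-1,"tz":0,"spin":0},{"grip":60,"tx":0,"ty":-0.24,"tz":0.8,"spin":0},{"grip":60,"tx":0,"ty":0,"tz":1,"spin":0},{"grip":60,"tx":0,"ty":0,"tz":1,"spin":0},{"grip":60,"tx":0,"ty":0,"tz":1,"spin":0},{"grip":60,"tx":0,"ty":0,"tz":0.8,"spin":0},{"grip":60,"tx":0,"ty":0,"tz":0,"spin":0},{"grip":60,"tx":0,"ty":0,"tz":0,"spin":0}]}}

```text
time_s: 4.1
tool_pos: [0.4679, 0.2251, 0.1296]
orientation: [179.9, 0.1, -15.0]
force: [-0.4, 0.3, -0.0]
opening: 0.698
finger_force: 0.0
```

```bash
python3 - <<'E'
from h import *
print(manip.state()["tool_pos"],manip.state()["opening"])
a=[manip.snapshot(n)[0] for n in("side","top")]
cv2.imwrite("pics/c1.png",cv2.hconcat([cv2.resize(a[0][180:420,60:360],None,fx=1.33,fy=1.33)[:319,:399],cv2.resize(a[1][130:290,60:260],(399,319))])[:,:,::-1])
E
```

```text
[0.46792788 0.22509241 0.1296061 ] 0.6980172638849483
```

View pics/c1.png

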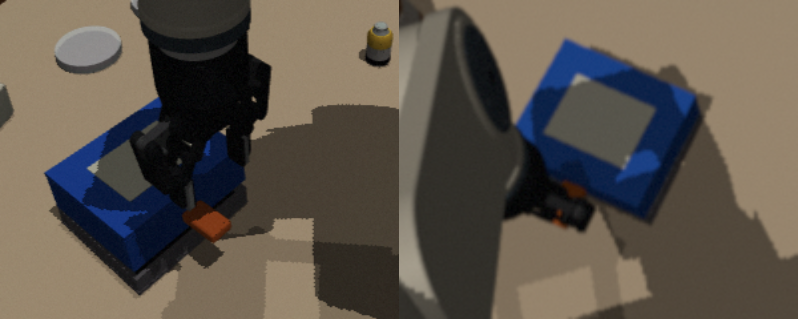

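The fingers hang astride the orange lip (left crop about (208,222)), with a small sideways offset to trim. I'll descend and close.

Emit:
{"api": "arm_command", "payload": {"commands": [{"grip":60,"tx":0.04,"ty":-0.15,"tz":0.5,"spin":0},{"grip":60,"tx":0,"ty":0,"tz":0.6,"spin":0},{"grip":60,"tx":0,"ty":0,"tz":0.6,"spin":0},{"grip":60,"tx":0,"ty":0,"tz":0.6,"spin":0},{"grip":60,"tx":0,"ty":0,"tz":0.4,"spin":0},{"grip":60,"tx":0,"ty":0,"tz":0.28,"spin":0},{"grip":60,"tx":0,"ty":0,"tz":0,"spin":0},{"grip":60,"tx":0,"ty":0,"tz":0,"spin":0}]}}

```text
time_s: 4.87
tool_pos: [0.4706, 0.2293, 0.0559]
orientation: [-180.0, 0.0, -15.0]
force: [-0.0, -0.2, 0.2]
opening: 0.704
finger_force: 0.0
```

Emit:
{"api": "arm_command", "payload": {"commands": [{"grip":20,"tx":0,"ty":0,"tz":0,"spin":0},{"grip":20,"tx":0,"ty":0,"tz":0,"spin":0},{"grip":20,"tx":0,"ty":0,"tz":0,"spin":0},{"grip":20,"tx":0,"ty":0,"tz":0,"spin":0},{"grip":20,"tx":0,"ty":0,"tz":0,"spin":0},{"grip":20,"tx":0,"ty":0,"tz":0,"spin":0},{"grip":20,"tx":0,"ty":0,"tz":0,"spin":0},{"grip":20,"tx":0,"ty":0,"tz":0,"spin":0}]}}

```text
time_s: 5.53
tool_pos: [0.4706, 0.2289, 0.0558]
orientation: [180.0, -0.0, -15.0]
force: [0.5, -5.2, 0.9]
opening: 0.293
finger_force: 59.9
```

```bash
python3 -c "
import numpy as np
f=np.radians(np.r_[4.8,np.arange(11,101,6.5),100]);a=f+np.arctan2(20,162);R=163.2
x=-R*np.cos(a)/25;z=R*np.sin(a)/25
print(np.c_[np.degrees(f)[1:],np.diff(x),-np.diff(z)].round(2).tolist())"
```

```text
[[11.0, 0.18, -0.68], [17.5, 0.27, -0.69], [24.0, 0.35, -0.65], [30.5, 0.42, -0.61], [37.0, 0.48, -0.56], [43.5, 0.54, -0.5], [50.0, 0.6, -0.44], [56.5, 0.64, -0.37], [63.0, 0.68, -0.29], [69.5, 0.71, -0.21], [76.0, 0.73, -0.13], [82.5, 0.74, -0.05], [89.0, 0.74, 0.04], [95.5, 0.73, 0.12], [100.0, 0.5, 0.13]]
```

Emit:
{"api": "arm_command", "payload": {"commands": [{"grip":20,"tx":0.18,"ty":0,"tz":-0.68,"spin":0},{"grip":20,"tx":0.27,"ty":0,"tz":-0.69,"spin":0},{"grip":20,"tx":0.35,"ty":0,"tz":-0.65,"spin":0},{"grip":20,"tx":0.42,"ty":0,"tz":-0.61,"spin":0},{"grip":20,"tx":0,"ty":0,"tz":0,"spin":0},{"grip":20,"tx":0,"ty":0,"tz":0,"spin":0}]}}

```text
time_s: 6.03
tool_pos: [0.5, 0.2209, 0.1221]
orientation: [180.0, 0.0, -15.0]
force: [-2.5, -3.5, 4.3]
opening: 0.291
finger_force: 61.0
```

Emit:
{"api": "arm_command", "payload": {"commands": [{"grip":20,"tx":0.48,"ty":0,"tz":-0.56,"spin":0},{"grip":20,"tx":0.54,"ty":0,"tz":-0.5,"spin":0},{"grip":20,"tx":0.6,"ty":0,"tz":-0.44,"spin":0},{"grip":20,"tx":0.64,"ty":0,"tz":-0.37,"spin":0},{"grip":20,"tx":0.68,"ty":0,"tz":-0.29,"spin":0},{"grip":20,"tx":0,"ty":0,"tz":0,"spin":0}]}}

```text
time_s: 6.53
tool_pos: [0.5722, 0.2013, 0.1757]
orientation: [179.9, 0.0, -15.0]
force: [-3.1, -4.3, 3.5]
opening: 0.286
finger_force: 62.9
```

Emit:
{"api": "arm_command", "payload": {"commands": [{"grip":20,"tx":0.71,"ty":0,"tz":-0.21,"spin":0},{"grip":20,"tx":0.73,"ty":0,"tz":-0.13,"spin":0},{"grip":20,"tx":0.74,"ty":0,"tz":-0.05,"spin":0},{"grip":20,"tx":0.74,"ty":0,"tz":0.04,"spin":0},{"grip":20,"tx":0.73,"ty":0,"tz":0.12,"spin":0},{"grip":20,"tx":0.5,"ty":0,"tz":0.13,"spin":0},{"grip":20,"tx":0,"ty":0,"tz":0,"spin":0},{"grip":20,"tx":0,"ty":0,"tz":0,"spin":0},{"grip":20,"tx":0,"ty":0,"tz":0,"spin":0}]}}

```text
time_s: 7.28
tool_pos: [0.6705, 0.1745, 0.1771]
orientation: [179.9, 0.1, -15.0]
force: [-0.9, -5.3, -0.2]
opening: 0.288
finger_force: 64.5
```

Emit:
{"api": "arm_command", "payload": {"commands": [{"grip":60,"tx":0,"ty":0,"tz":0,"spin":0},{"grip":60,"tx":0,"ty":0,"tz":0,"spin":0},{"grip":60,"tx":0,"ty":0,"tz":0,"spin":0},{"grip":60,"tx":0,"ty":0,"tz":0,"spin":0},{"grip":60,"tx":0,"ty":0,"tz":0,"spin":0},{"grip":60,"tx":0,"ty":0,"tz":-0.6,"spin":0},{"grip":60,"tx":0,"ty":0,"tz":-0.9,"spin":0},{"grip":60,"tx":0,"ty":0,"tz":-0.9,"spin":0},{"grip":60,"tx":-0.5,"ty":0,"tz":-0.6,"spin":0},{"grip":60,"tx":-1,"ty":0.5,"tz":0,"spin":0}]}}

```text
time_s: 8.12
tool_pos: [0.6353, 0.1747, 0.257]
orientation: [-179.7, -0.4, -15.0]
force: [-0.5, 0.3, -0.1]
opening: 0.699
finger_force: 0.0
```

Emit:
{"api": "arm_command", "payload": {"commands": [{"grip":60,"tx":0,"ty":1,"tz":0,"spin":0},{"grip":60,"tx":0,"ty":1,"tz":0,"spin":0},{"grip":60,"tx":0,"ty":1,"tz":0,"spin":0},{"grip":60,"tx":0.4,"ty":1,"tz":0,"spin":0},{"grip":60,"tx":0.5,"ty":1,"tz":0,"spin":0},{"grip":60,"tx":0.5,"ty":1,"tz":0,"spin":0},{"grip":60,"tx":0.5,"ty":1,"tz":0,"spin":0},{"grip":60,"tx":0.5,"ty":1,"tz":0,"spin":0},{"grip":60,"tx":0.5,"ty":1,"tz":0,"spin":0},{"grip":60,"tx":0.4,"ty":1,"tz":0,"spin":0}]}}

```text
time_s: 8.95
tool_pos: [0.6473, -0.091, 0.2532]
orientation: [-180.0, -0.0, -15.0]
force: [1.4, -0.4, 0.2]
opening: 0.7
finger_force: 0.0
```

Emit:
{"api": "arm_command", "payload": {"commands": [{"grip":60,"tx":0.1,"ty":1,"tz":0,"spin":0},{"grip":60,"tx":0,"ty":0,"tz":0.9,"spin":0},{"grip":60,"tx":0,"ty":0,"tz":1,"spin":0},{"grip":60,"tx":0,"ty":0,"tz":1,"spin":0},{"grip":60,"tx":0,"ty":0,"tz":1,"spin":0},{"grip":60,"tx":0,"ty":0,"tz":0.6,"spin":0},{"grip":60,"tx":0,"ty":0,"tz":0,"spin":0},{"grip":60,"tx":0,"ty":0,"tz":0,"spin":0}]}}

```text
time_s: 9.62
tool_pos: [0.6425, -0.1144, 0.1401]
orientation: [180.0, 0.1, -15.0]
force: [0.2, -0.7, 0.5]
opening: 0.706
finger_force: 0.0
```

```bash
python3 - <<'E'
from h import *
np.set_printoptions(precision=4,suppress=True)
print(manip.state()["tool_pos"])
a=[manip.snapshot(n) for n in("side","top")]
for (p,d),n,s in zip(a,("side","top"),((238,187),(326,184))):
    u,v=s; g=np.array([(x,y) for x in range(u-22,u+22) for y in range(v-22,v+25)])
    P=depthpts(n,g,d); T=P[(P[:,2]>.05)&(P[:,2]<.064)&(np.hypot(P[:,0]-.644,P[:,1]+.123)<.03)]; print(n,len(T),T.mean(0) if len(T) else 0)
    np.savez(n+"2.npz",p=p,d=d)
cv2.imwrite("pics/c2.png",cv2.hconcat([cv2.resize(a[0][0][120:420,60:360],(400,400)),cv2.resize(a[1][0][90:290,80:280+80],(400,400*200//280)).repeat(1,0) if 0 else cv2.resize(a[1][0][90:330,100:340],(400,400))])[:,:,::-1])
E
```

```text
[ 0.6425 -0.1144  0.1401]
side 111 [ 0.6443 -0.1199  0.0558]
top 0 0
```

View pics/c2.png

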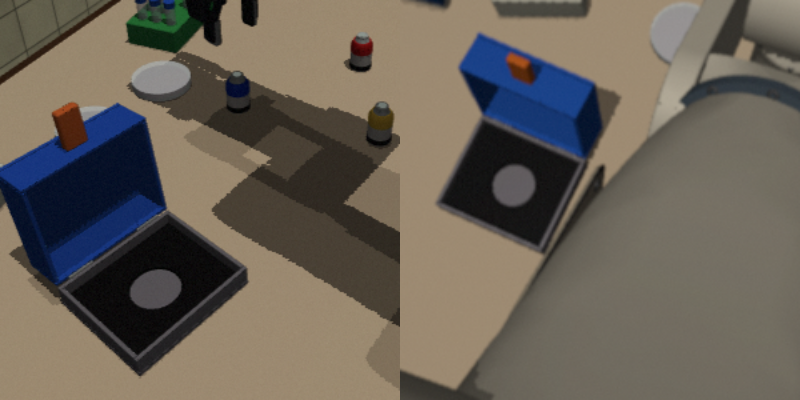

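The lid stands open past upright. The seat disc shows in the side crop at (155,289) and the top crop at (514,185). The objectives are untouched. Next I'll measure the seat and lower over blue.

```bash
python3 - <<'E'
from h import *
np.set_printoptions(precision=4,suppress=True)
c={}
for n,s in(("side",(176.3,336.8)),("top",(168.4,201))):
    z=np.load(n+"2.npz"); p=z["p"]; g=cv2.GaussianBlur(cv2.cvtColor(p,cv2.COLOR_RGB2GRAY),(3,3),0)
    u,v=map(int,s); print(n,"grey",g[v,u],g[v,u-25],g[v-20,u])
    t=(int(g[v,u])+int(g[v,u-25]))/2; b,cc,st=blob((g>t).astype(np.uint8),s); 
    e=cv2.fitEllipse(max(cv2.findContours(b.astype(np.uint8),0,1)[0],key=len)); c[n]=e[0]
    P=depthpts(n,uvof(b),z["d"]); print(st,e,"z=.005",plane(n,e[0],.005),"z=.011",plane(n,e[0],.011),"depth med",np.median(P,0), "diam",cv2.minEnclosingCircle((plane(n,uvof(b),.008)[:,:2]*1000).astype(np.float32)))
print(tri(c["side"],c["top"]))
E
```

```text
side grey 81 10 12
[157 322  39  30 882] ((176.27682495117188, 336.4926452636719), (27.74660873413086, 38.381351470947266), 73.6422348022461) z=.005 [[0.5639 0.2038 0.005 ]] z=.011 [[0.5605 0.2074 0.011 ]] depth med [0.5632 0.2044 0.0061] diam ((562.3002319335938, 205.2970733642578), 27.192214965820312)
top grey 94 17 18
[156 189  25  25 505] ((167.89056396484375, 200.93341064453125), (23.716257095336914, 25.242494583129883), 51.924339294433594) z=.005 [[0.562 0.204 0.005]] z=.011 [[0.5608 0.2023 0.011 ]] depth med [0.5621 0.2037 0.0051] diam ((561.45458984375, 202.92337036132812), 27.71364402770996)
(array([0.5626, 0.2041, 0.0058]), np.float64(0.0015950783752783145))
```

Emit:
{"api": "arm_command", "payload": {"commands": [{"grip":60,"tx":0.15,"ty":0.32,"tz":0.4,"spin":0},{"grip":60,"tx":0,"ty":0,"tz":0.8,"spin":0},{"grip":60,"tx":0,"ty":0,"tz":0.8,"spin":0},{"grip":60,"tx":0,"ty":0,"tz":0.8,"spin":0},{"grip":60,"tx":0,"ty":0,"tz":0.8,"spin":0},{"grip":60,"tx":0,"ty":0,"tz":0.6,"spin":0},{"grip":60,"tx":0,"ty":0,"tz":0.4,"spin":0},{"grip":60,"tx":0,"ty":0,"tz":0,"spin":0},{"grip":60,"tx":0,"ty":0,"tz":0,"spin":0}]}}

```text
time_s: 10.47
tool_pos: [0.6446, -0.1236, 0.0257]
orientation: [180.0, -0.0, -15.0]
force: [0.6, -0.0, 1.1]
opening: 0.703
finger_force: 0.0
```

Emit:
{"api": "arm_command", "payload": {"commands": [{"grip":28,"tx":0,"ty":0,"tz":0,"spin":0},{"grip":28,"tx":0,"ty":0,"tz":0,"spin":0},{"grip":28,"tx":0,"ty":0,"tz":0,"spin":0},{"grip":28,"tx":0,"ty":0,"tz":0,"spin":0},{"grip":28,"tx":0,"ty":0,"tz":0,"spin":0},{"grip":28,"tx":0,"ty":0,"tz":0,"spin":0},{"grip":28,"tx":0,"ty":0,"tz":0,"spin":0}]}}

```text
time_s: 11.05
tool_pos: [0.6454, -0.1235, 0.0271]
orientation: [-180.0, -0.1, -15.0]
force: [-2.1, -0.3, 6.0]
opening: 0.382
finger_force: 59.4
```

Emit:
{"api": "arm_command", "payload": {"commands": [{"grip":28,"tx":0,"ty":0,"tz":-0.3,"spin":0},{"grip":28,"tx":0,"ty":0,"tz":-0.6,"spin":0},{"grip":28,"tx":0,"ty":0,"tz":-0.8,"spin":0},{"grip":28,"tx":0,"ty":0,"tz":-0.8,"spin":0},{"grip":28,"tx":0,"ty":0,"tz":-0.7,"spin":0},{"grip":28,"tx":0,"ty":0,"tz":0,"spin":0},{"grip":28,"tx":0,"ty":0,"tz":0,"spin":0}]}}

```text
time_s: 11.63
tool_pos: [0.6452, -0.1233, 0.1074]
orientation: [-180.0, -0.2, -15.0]
force: [-0.8, 0.8, -2.6]
opening: 0.382
finger_force: 59.6
```

```bash
python3 - <<'E'
from h import *
print(manip.state()["tool_pos"])
p,d=manip.snapshot("side"); cv2.imwrite("pics/c3.png",cv2.resize(p[60:260,140:400],(780,600))[:,:,::-1])
E
```

```text
[ 0.64518826 -0.12334564  0.10744111]
```

View pics/c3.png

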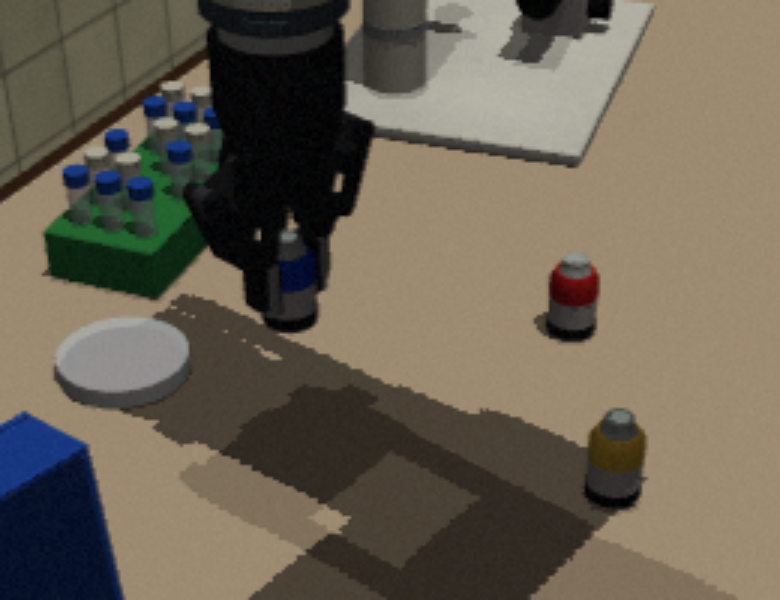

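Blue is held upright (crop (290,285)), and red and yellow still stand. I'll carry it to the seat, moving back first to stay clear of the open lid.

Emit:
{"api": "arm_command", "payload": {"commands": [{"grip":28,"tx":-0.5,"ty":-0.4,"tz":0,"spin":0},{"grip":28,"tx":-0.9,"ty":-0.6,"tz":0,"spin":0},{"grip":28,"tx":-0.9,"ty":-0.6,"tz":0,"spin":0},{"grip":28,"tx":-0.9,"ty":-0.6,"tz":0,"spin":0},{"grip":28,"tx":-0.9,"ty":-0.6,"tz":0,"spin":0},{"grip":28,"tx":-0.9,"ty":-0.6,"tz":0,"spin":0},{"grip":28,"tx":-0.9,"ty":-0.6,"tz":0,"spin":0},{"grip":28,"tx":-0.7,"ty":-0.8,"tz":0,"spin":0},{"grip":28,"tx":0,"ty":-0.9,"tz":0,"spin":0},{"grip":28,"tx":0,"ty":-0.9,"tz":0,"spin":0}]}}

```text
time_s: 12.52
tool_pos: [0.5255, 0.0796, 0.1045]
orientation: [179.9, 0.2, -15.0]
force: [1.1, -0.2, -2.0]
opening: 0.379
finger_force: 59.6
```

Emit:
{"api": "arm_command", "payload": {"commands": [{"grip":28,"tx":0,"ty":-0.9,"tz":0,"spin":0},{"grip":28,"tx":0,"ty":-0.9,"tz":0,"spin":0},{"grip":28,"tx":0,"ty":-0.9,"tz":0,"spin":0},{"grip":28,"tx":0,"ty":-0.9,"tz":0,"spin":0},{"grip":28,"tx":0,"ty":-0.8,"tz":0,"spin":0},{"grip":28,"tx":0,"ty":-0.6,"tz":0,"spin":0},{"grip":28,"tx":0,"ty":-0.2,"tz":0,"spin":0},{"grip":28,"tx":0,"ty":0,"tz":0,"spin":0},{"grip":28,"tx":0,"ty":0,"tz":0,"spin":0}]}}

```text
time_s: 13.27
tool_pos: [0.5605, 0.2037, 0.1049]
orientation: [179.9, 0.1, -15.0]
force: [-0.3, -0.2, -1.5]
opening: 0.379
finger_force: 59.7
```

```bash
python3 - <<'E'
from h import *
np.set_printoptions(precision=4,suppress=True)
s=manip.state(); print(s["tool_pos"])
R=Ro.from_euler('xyz',s["orientation"],degrees=True).as_matrix()
print("to seat, units", R.T@(np.array([.562,.204,.033])-s["tool_pos"])/.025)
a=[manip.snapshot(n)[0] for n in("side","top")]
cv2.imwrite("pics/c4.png",cv2.hconcat([cv2.resize(a[0][160:420,60:320],(400,400)),cv2.resize(a[1][100:300,70:270],(400,400))])[:,:,::-1])
E
```

```text
[0.5605 0.2037 0.1049]
to seat, units [ 0.0598 -0.0289  2.8763]
```

View pics/c4.png

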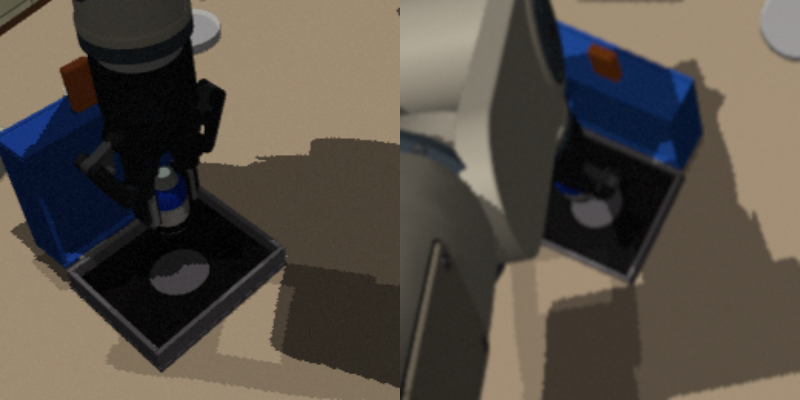

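Blue hangs above the seat disc (left crop: foot about (170,228), seat (180,272)). The lid is clear. I'll lower slowly.

Emit:
{"api": "arm_command", "payload": {"commands": [{"grip":28,"tx":0.06,"ty":-0.03,"tz":0.4,"spin":0},{"grip":28,"tx":0,"ty":0,"tz":0.5,"spin":0},{"grip":28,"tx":0,"ty":0,"tz":0.5,"spin":0},{"grip":28,"tx":0,"ty":0,"tz":0.4,"spin":0},{"grip":28,"tx":0,"ty":0,"tz":0.3,"spin":0},{"grip":28,"tx":0,"ty":0,"tz":0.2,"spin":0},{"grip":28,"tx":0,"ty":0,"tz":0.2,"spin":0},{"grip":28,"tx":0,"ty":0,"tz":0.1,"spin":0},{"grip":28,"tx":0,"ty":0,"tz":0,"spin":0},{"grip":28,"tx":0,"ty":0,"tz":0,"spin":0}]}}

```text
time_s: 14.2
tool_pos: [0.563, 0.2049, 0.0407]
orientation: [-180.0, -0.0, -15.0]
force: [0.7, 0.1, -1.2]
opening: 0.381
finger_force: 59.7
```

Emit:
{"api": "arm_command", "payload": {"commands": [{"grip":28,"tx":-0.03,"ty":0,"tz":0.1,"spin":0},{"grip":28,"tx":0,"ty":0,"tz":0.1,"spin":0},{"grip":28,"tx":0,"ty":0,"tz":0.08,"spin":0},{"grip":28,"tx":0,"ty":0,"tz":0.04,"spin":0},{"grip":28,"tx":0,"ty":0,"tz":0,"spin":0},{"grip":28,"tx":0,"ty":0,"tz":0,"spin":0}]}}

```text
time_s: 14.7
tool_pos: [0.5621, 0.2049, 0.0325]
orientation: [180.0, 0.0, -15.0]
force: [-0.6, 0.1, -2.2]
opening: 0.382
finger_force: 59.7
```

Emit:
{"api": "arm_command", "payload": {"commands": [{"grip":28,"tx":0,"ty":0,"tz":0.06,"spin":0},{"grip":28,"tx":0,"ty":0,"tz":0.06,"spin":0},{"grip":28,"tx":0,"ty":0,"tz":0,"spin":0},{"grip":28,"tx":0,"ty":0,"tz":0,"spin":0}]}}

```text
time_s: 15.03
tool_pos: [0.5623, 0.205, 0.032]
orientation: [-180.0, -0.0, -15.0]
force: [-8.1, -3.1, 27.7]
opening: 0.379
finger_force: 62.7
```

Contact came at the expected height. I'll ease off and release.

Emit:
{"api": "arm_command", "payload": {"commands": [{"grip":28,"tx":0,"ty":0,"tz":-0.09,"spin":0},{"grip":28,"tx":0,"ty":0,"tz":0,"spin":0},{"grip":40,"tx":0,"ty":0,"tz":0,"spin":0},{"grip":60,"tx":0,"ty":0,"tz":0,"spin":0},{"grip":60,"tx":0,"ty":0,"tz":0,"spin":0},{"grip":60,"tx":0,"ty":0,"tz":0,"spin":0},{"grip":60,"tx":0,"ty":0,"tz":0,"spin":0},{"grip":60,"tx":0,"ty":0,"tz":0,"spin":0}]}}

```text
time_s: 15.7
tool_pos: [0.562, 0.2049, 0.0316]
orientation: [180.0, 0.0, -15.0]
force: [0.2, 0.9, -0.7]
opening: 0.7
finger_force: 0.0
```

Emit:
{"api": "arm_command", "payload": {"commands": [{"grip":60,"tx":0,"ty":0,"tz":-0.3,"spin":0},{"grip":60,"tx":0,"ty":0,"tz":-0.6,"spin":0},{"grip":60,"tx":0,"ty":0,"tz":-0.9,"spin":0},{"grip":60,"tx":0,"ty":0,"tz":-1,"spin":0},{"grip":60,"tx":0,"ty":0,"tz":-1,"spin":0},{"grip":60,"tx":0,"ty":0,"tz":-1,"spin":0},{"grip":60,"tx":0,"ty":0,"tz":-1,"spin":0},{"grip":60,"tx":0,"ty":0,"tz":-1,"spin":0},{"grip":60,"tx":0,"ty":0,"tz":-1,"spin":0},{"grip":60,"tx":0,"ty":0,"tz":-1,"spin":0}]}}

```text
time_s: 16.53
tool_pos: [0.5618, 0.2048, 0.2537]
orientation: [-180.0, -0.0, -15.0]
force: [0.1, 0.2, 0.4]
opening: 0.702
finger_force: 0.0
```

```bash
python3 - <<'E'
from h import *
np.set_printoptions(precision=4,suppress=True)
s=manip.state(); print(s["tool_pos"],s["time_s"])
a=[manip.snapshot(n) for n in("side","top")]
c={}
for (p,d),n,q in zip(a,("side","top"),((215,245),(163,160))):
    g=np.stack(np.meshgrid(np.arange(60,320),np.arange(100,400)),-1).reshape(-1,2); P=depthpts(n,g,d)
    T=P[(np.hypot(P[:,0]-.562,P[:,1]-.204)<.03)&(P[:,2]>.056)&(P[:,2]<.08)]; print(n,"obj top",len(T),T.mean(0) if len(T) else 0,T[:,2].max() if len(T) else 0)
    # lip
    ok=cv2.inRange(cv2.cvtColor(p,cv2.COLOR_RGB2HSV),(2,150,40),(15,255,255)); ok[:,320:]=0
    k,l,st,cc=cv2.connectedComponentsWithStats(ok); 
    for i in range(1,k):
        if st[i,4]>60: Q=depthpts(n,uvof(l==i),d); print(n,"lip?",cc[i],st[i,4],np.median(Q,0),Q.min(0),Q.max(0))
cv2.imwrite("pics/c5.png",cv2.hconcat([cv2.resize(a[0][0][160:420,60:320],(400,400)),cv2.resize(a[1][0][100:300,70:270],(400,400))])[:,:,::-1])
E
```

```text
[0.5618 0.2048 0.2537] 16.5333
side obj top 200 [0.561  0.2084 0.0618] 0.0668973607661193
side lip? [223.729   66.2387] 155 [ 1.8562 -2.0017 -0.6591] [ 0.2281 -2.4382 -0.6745] [1.8748 0.5661 0.6103]
side lip? [ 37.7333 195.1072] 345 [ 1.854  -0.5316 -0.6616] [ 0.2281 -0.7716 -0.6803] [1.8678 0.5661 0.6103]
side lip? [110.4752 216.6177] 463 [0.6572 0.186  0.1784] [0.2281 0.1702 0.1564] [0.6692 0.5661 0.6103]
top obj top 83 [0.5611 0.2025 0.0617] 0.06748281639073195
top lip? [ 40.012  134.7791] 249 [0.6372 0.4602 0.0975] [ 0.3535 -0.0762  0.0755] [0.6655 0.4872 1.0433]
top lip? [171.9581 130.7006] 167 [0.6554 0.1737 0.1922] [0.6501 0.1636 0.1627] [0.6679 0.1872 0.2027]
```

View pics/c5.png

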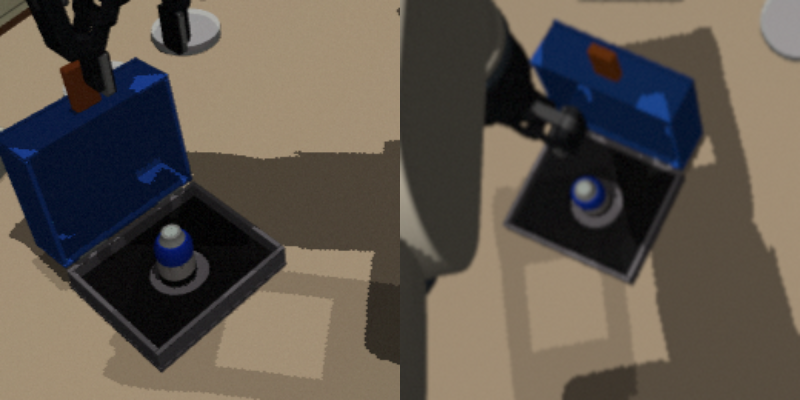

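Blue stands in the seat (left crop (174,250), measured centre about (0.561, 0.2055), top at 0.063–0.067 m). Next I'll regrip the lip and close the lid.

Emit:
{"api": "arm_command", "payload": {"commands": [{"grip":60,"tx":0.9,"ty":0,"tz":0,"spin":0},{"grip":60,"tx":0.9,"ty":0,"tz":0,"spin":0},{"grip":60,"tx":0.9,"ty":0.05,"tz":0,"spin":0},{"grip":60,"tx":0.9,"ty":0,"tz":0,"spin":0},{"grip":60,"tx":0.9,"ty":0,"tz":0,"spin":0},{"grip":60,"tx":0,"ty":0,"tz":0.6,"spin":0},{"grip":60,"tx":0,"ty":0,"tz":0.9,"spin":0},{"grip":60,"tx":0,"ty":0,"tz":0.9,"spin":0},{"grip":60,"tx":0,"ty":0,"tz":0.6,"spin":0},{"grip":60,"tx":0,"ty":0,"tz":0,"spin":0}]}}

```text
time_s: 17.47
tool_pos: [0.6679, 0.1739, 0.1724]
orientation: [179.8, 0.3, -15.0]
force: [-0.3, 0.5, -0.6]
opening: 0.703
finger_force: 0.0
```

Emit:
{"api": "arm_command", "payload": {"commands": [{"grip":20,"tx":0,"ty":0,"tz":0,"spin":0},{"grip":20,"tx":0,"ty":0,"tz":0,"spin":0},{"grip":20,"tx":0,"ty":0,"tz":0,"spin":0},{"grip":20,"tx":0,"ty":0,"tz":0,"spin":0},{"grip":20,"tx":0,"ty":0,"tz":0,"spin":0},{"grip":20,"tx":0,"ty":0,"tz":0,"spin":0},{"grip":20,"tx":0,"ty":0,"tz":0,"spin":0}]}}

```text
time_s: 18.05
tool_pos: [0.6712, 0.1743, 0.1785]
orientation: [-180.0, -0.1, -15.0]
force: [-1.4, -3.5, 6.6]
opening: 0.292
finger_force: 59.4
```

Gripped. Reverse arc now.

Emit:
{"api": "arm_command", "payload": {"commands": [{"grip":20,"tx":-0.5,"ty":0,"tz":-0.13,"spin":0},{"grip":20,"tx":-0.73,"ty":0,"tz":-0.12,"spin":0},{"grip":20,"tx":-0.74,"ty":0,"tz":-0.04,"spin":0},{"grip":20,"tx":-0.74,"ty":0,"tz":0.05,"spin":0},{"grip":20,"tx":-0.73,"ty":0,"tz":0.13,"spin":0},{"grip":20,"tx":-0.71,"ty":0,"tz":0.21,"spin":0},{"grip":20,"tx":0,"ty":0,"tz":0,"spin":0}]}}

```text
time_s: 18.63
tool_pos: [0.5684, 0.2023, 0.1754]
orientation: [-179.9, -0.0, -14.9]
force: [-2.0, -2.4, 9.0]
opening: 0.289
finger_force: 62.0
```

Emit:
{"api": "arm_command", "payload": {"commands": [{"grip":20,"tx":-0.68,"ty":0,"tz":0.29,"spin":0},{"grip":20,"tx":-0.64,"ty":0,"tz":0.37,"spin":0},{"grip":20,"tx":-0.6,"ty":0,"tz":0.44,"spin":0},{"grip":20,"tx":-0.54,"ty":0,"tz":0.5,"spin":0},{"grip":20,"tx":-0.48,"ty":0,"tz":0.56,"spin":0},{"grip":20,"tx":-0.42,"ty":0,"tz":0.61,"spin":0},{"grip":20,"tx":0,"ty":0,"tz":0,"spin":0}]}}

```text
time_s: 19.22
tool_pos: [0.4876, 0.224, 0.1039]
orientation: [-179.9, 0.1, -15.0]
force: [-2.5, 1.1, 2.1]
opening: 0.289
finger_force: 60.7
```

Emit:
{"api": "arm_command", "payload": {"commands": [{"grip":20,"tx":-0.35,"ty":0,"tz":0.65,"spin":0},{"grip":20,"tx":-0.27,"ty":0,"tz":0.69,"spin":0},{"grip":20,"tx":-0.18,"ty":0,"tz":0.68,"spin":0},{"grip":20,"tx":0,"ty":0,"tz":0,"spin":0},{"grip":20,"tx":0,"ty":0,"tz":0,"spin":0}]}}

```text
time_s: 19.63
tool_pos: [0.4696, 0.229, 0.0544]
orientation: [-180.0, 0.1, -15.0]
force: [-3.1, 5.2, -0.5]
opening: 0.293
finger_force: 60.3
```

Emit:
{"api": "arm_command", "payload": {"commands": [{"grip":20,"tx":-0.05,"ty":0,"tz":0.25,"spin":0},{"grip":20,"tx":-0.03,"ty":0,"tz":0.2,"spin":0},{"grip":20,"tx":0,"ty":0,"tz":0.08,"spin":0},{"grip":20,"tx":0,"ty":0,"tz":0,"spin":0},{"grip":20,"tx":0,"ty":0,"tz":0,"spin":0}]}}

```text
time_s: 20.05
tool_pos: [0.4684, 0.2294, 0.0443]
orientation: [-179.9, -0.0, -15.0]
force: [-10.9, -0.1, 32.7]
opening: 0.288
finger_force: 66.0
```

Emit:
{"api": "arm_command", "payload": {"commands": [{"grip":20,"tx":0,"ty":0,"tz":-0.08,"spin":0},{"grip":60,"tx":0,"ty":0,"tz":0,"spin":0},{"grip":60,"tx":0,"ty":0,"tz":0,"spin":0},{"grip":60,"tx":0,"ty":0,"tz":0,"spin":0},{"grip":60,"tx":0,"ty":0,"tz":0,"spin":0},{"grip":60,"tx":0,"ty":0,"tz":0,"spin":0},{"grip":60,"tx":0,"ty":0,"tz":-0.6,"spin":0},{"grip":60,"tx":0,"ty":0,"tz":-0.9,"spin":0},{"grip":60,"tx":0,"ty":0,"tz":-1,"spin":0},{"grip":60,"tx":-0.5,"ty":0,"tz":-1,"spin":0}]}}

```text
time_s: 20.88
tool_pos: [0.457, 0.2319, 0.1316]
orientation: [-180.0, -0.0, -15.0]
force: [-0.1, 0.4, 1.1]
opening: 0.701
finger_force: 0.0
```

Emit:
{"api": "arm_command", "payload": {"commands": [{"grip":60,"tx":-0.5,"ty":0.8,"tz":-0.8,"spin":0},{"grip":60,"tx":0,"ty":1,"tz":-0.5,"spin":0},{"grip":60,"tx":0,"ty":1,"tz":0,"spin":0},{"grip":60,"tx":0,"ty":1,"tz":0,"spin":0},{"grip":60,"tx":0,"ty":1,"tz":0,"spin":0},{"grip":60,"tx":0,"ty":1,"tz":0,"spin":0},{"grip":60,"tx":0,"ty":1,"tz":0,"spin":0},{"grip":60,"tx":0,"ty":0.5,"tz":0,"spin":0},{"grip":60,"tx":0,"ty":0,"tz":0,"spin":0}]}}

```text
time_s: 21.63
tool_pos: [0.3954, 0.0572, 0.1631]
orientation: [180.0, 0.1, -15.1]
force: [0.6, 0.1, -0.5]
opening: 0.704
finger_force: 0.0
```

```bash
python3 - <<'E'
from h import *
np.set_printoptions(precision=4,suppress=True)
s=manip.state(); print(s["tool_pos"],s["time_s"],s["force"])
a=[manip.snapshot(n) for n in("side","top")]
for (p,d),n in zip(a,("side","top")):
    b,cc,st=blob(mask(p,100,130),(170,310) if n=="side" else (163,193))
    b=cv2.drawContours(np.zeros(b.shape,np.uint8),cv2.findContours(b.astype(np.uint8),0,1)[0],-1,1,-1)>0
    P=depthpts(n,uvof(b),d); P=P[(P[:,2]<.13)&(P[:,2]>.06)]; q=P
    for i in range(8):
        w=np.linalg.lstsq(np.c_[q[:,:2],np.ones(len(q))],q[:,2],rcond=None)[0]
        r=P[:,2]-np.c_[P[:,:2],np.ones(len(P))]@w; q=P[abs(r)<max(.0025,.012-.002*i)]
    print(n,len(q),"slope along case x",-(w[0]*.966-w[1]*.259),"mean",q.mean(0))
cv2.imwrite("pics/c6.png",cv2.hconcat([cv2.resize(a[0][0],(400,300)),cv2.resize(a[1][0],(400,300))])[:,:,::-1])
E
```

```text
[0.3954 0.0572 0.1631] 21.6333 [ 0.6301  0.1117 -0.5358]
side 8237 slope along case x 0.004627021195145608 mean [0.5598 0.2113 0.0782]
top 3585 slope along case x 0.006780592662111594 mean [0.5651 0.2052 0.0771]
```

View pics/c6.png

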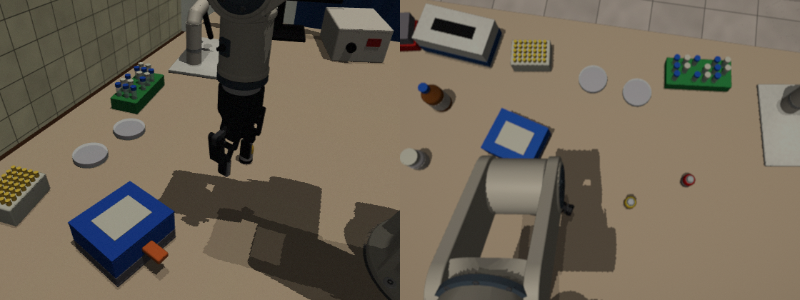

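The lid is shut (about 0.005 rad, left half (122,222)). The gripper touches nothing, and yellow (630,201) and red (688,180) stand where they were. I'll hand the job in.

```bash
python3 -c "
from cell import manip
print(manip.finish_job())"
```

```text
the job is handed in; nothing more can be done
None
```

The blue-ringed objective was lowered upright into the seat without a drop, and the lid measured shut (about 0.005 rad) before hand-in at about 22 s; the yellow and red objectives were left standing, and hand-in returned no verdict.

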